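Stand the bench containers in their stands

TASK

Put the loose containers away in their round bench stands: the white bottle in the middle-sized stand, the specimen cup in the widest one, and one dropper bottle in each of the two narrow ones (either in either). Carry them one after another, keep them upright all the time, seat each down on the floor of its stand and let go. Leave the label roll and the tape roll where they are.

Things in the scene. Friction and masses are not known exactly. Their poses are not given: they have to be found in the camera images.
- white_bottle: plain white plastic bottle with white screw cap, 110 mm high, body 47 mm diameter and straight from the bottom to 71 mm; about 85 g. Stands upright at the start. Origin: centre of the underside; z up along the bottle.
- dropper_a: one of two amber glass dropper bottles with black rubber teat, the one with a red band on its label, 102 mm high overall. Amber body 33 mm diameter, straight from the bottom to 55 mm; above it a shoulder, black collar 24 mm diameter and thin teat. Stands upright at the start. Origin: centre of the underside; z up along the bottle. About 70 g.
- dropper_b: one of two amber glass dropper bottles with black rubber teat, the one with a teal label, 102 mm high overall. Amber body 33 mm diameter, straight from the bottom to 55 mm; above it a shoulder, black collar 24 mm diameter and thin teat. Stands upright at the start. Origin: centre of the underside; z up along the bottle. About 70 g.
- specimen_cup: white tapered specimen cup with a red screw lid, 65 mm high; lid 63 mm diameter, from 49 to 65 mm above the bottom (grip it there); cup below tapering from 56 mm diameter under the lid to 49 mm at the bottom; about 45 g. The lid is fixed on. Stands upright at the start. Origin: centre of the underside; z up along the cup.
- wide_stand: widest bench stand: a grey plastic round collar fixed to the table, 20 mm high, bore 70 mm, outside 82 mm (foot flange 88 mm, 4 mm thick). Open on top; its dark inner floor is 5 mm above the table, so the bore is 15 mm deep. Origin: on the axis, on the table; z up.
- middle_stand: middle-sized bench stand: a grey plastic round collar fixed to the table, 20 mm high, bore 57 mm, outside 69 mm (foot flange 75 mm, 4 mm thick). Open on top; its dark inner floor is 5 mm above the table, so the bore is 15 mm deep. Origin: on the axis, on the table; z up.
- narrow_stand_1: one of two equal narrow bench stands: a grey plastic round collar fixed to the table, 20 mm high, bore 43 mm, outside 55 mm (foot flange 61 mm, 4 mm thick). Open on top; its dark inner floor is 5 mm above the table, so the bore is 15 mm deep. Origin: on the axis, on the table; z up.
- narrow_stand_2: one of two equal narrow bench stands: a grey plastic round collar fixed to the table, 20 mm high, bore 43 mm, outside 55 mm (foot flange 61 mm, 4 mm thick). Open on top; its dark inner floor is 5 mm above the table, so the bore is 15 mm deep. Origin: on the axis, on the table; z up.
- label_roll: white paper label roll standing on end with a brown core, 64 mm diameter, 50 mm high, among the containers; it is no container and stays where it is. Origin: centre of the underside; z up.
- tape_roll: roll of beige masking tape lying flat behind the stands, 100 mm diameter, 25 mm high; stays where it is. Origin: centre of the underside; z up.
Not all that is in view belongs to the job. Leave any blue or red look-alike of the wide_stand alone.

How it is judged:
By the outcome, as a careful person would: the job done as asked, in the order asked, and still so for the second after the job is handed in, with the robot touching nothing.
It also fails if it takes over 88 s, if anything falls off the work surface, if the arm or the gripper's body presses on something with over 40 N, if the wrist force passes 120 N, or if a joint passes its speed limit or range.

ROBOT

A 6-joint arm with a two-finger parallel gripper is mounted at the origin on a cart in front of the work surface, level with it; the furniture and walls round the work are solid. World frame = base frame: x ahead of the robot, y to its left, z up, the work surface at z = 0. Lengths are in mm, angles in rad, forces in N, time in s.
With the tool pointing down it reaches from about 350 to 975 mm from the base axis. Payload 7.1 kg.
Tool frame: the origin (TCP) lies at the very end of the fingers, on their centre line; the grasp point (between the pads) lies 19 mm behind it; z points along the fingers, y is the line along which they close (so a half turn about z gives the same grasp; the last joint's range is limited). The gripper opens to 88 mm and grips with 3 to 60 N. Pads are 20 mm wide; open, the fingers measure 115 mm over their backs; the gripper's body (75 mm by 178 mm) begins 61 mm behind the grasp point.
Start: joints at [1.32, 0.423, 1.63, -0, 1.089, -0.019], TCP at [143.55, 608.275, 222.675] pointing down, gripper open.
Joint ranges: [-3, 3], [-0.9, 2.11], [0.09, 2.58], [-1.31, 4.45], [0.11, 2.69], [-2.54, 2.54]. Speed limits (rad/s): [2.39, 2.39, 3.01, 3.14, 3.14, 3.14].

INTERFACE

Orientations are given as a rotation vector (axis times angle).
In Python, from workcell import * gives the robot as it stands.
- The arm moves only by the tool step_arm, never from a script. Its argument "deltas" is a list of rows, each a list of 3 entries, a list of its own where there are three numbers: the shift along the tool's x, y, z in units of 300 mm (1.0 is 300 mm), then the turn, a rotation vector about the tool's x, y, z in units of 1.5 rad (1.0 is 1.5 rad), then the gripper command: -1 is shut, 1 is fully open, values between are in proportion. In form: [[[dx, dy, dz], [rx, ry, rz], gripper], ...]. A call has 1 to 20 rows; each row is the pose to reach, as a shift and turn from the pose commanded when the call began, along the tool's axes at that moment; what a row does not reach only later rows make up. A row lasts 1/12 s, in which the tool goes at most 41.7 mm and 7.16 degrees, less where a joint would pass 70% of its speed; a pose out of reach is approached as far as the arm can. A call with a number of a shift or a turn outside -1 to 1 is refused whole. A call with a gripper value outside its range is refused whole. The fingers move at their own pace and stop on an object; the grip force is fixed at half the most. Time passes only in rows, so rows that repeat a pose let the fingers close. It gives the time, the measured TCP pose, the force, the opening and the grip force at its end, in the units of the state.
- get_obs(): the state, without advancing time (a new reading comes with each control period).
- get_image(name): name is "scene" or "top" or "wrist"; returns a dict with "pixels" (384x512x3 uint8, red, green, blue), "fx", "fy", "cx", "cy" (pixels), "T" (4x4, takes a point from camera to world coordinates). Camera axes: x right, y down, z forward; pixel columns grow to the right and rows downward; lengths in mm; the calibration is good to about 2 mm. A picture is of the moment at which its call begins. There is no depth.
- close_job(): hands the job in; it is judged then, once.
The state is a dict: "t": time; "qpos": joint angles; "qvel": joint speeds; "joint_torque": joint torques, N m; "ee_pos": TCP position; "orientation": TCP orientation; "ft_force": force on the tool from outside, world axes, zero at the start; "moment": the same for the moment, N m; "width": finger opening in mm; "grasp_force": force on a finger pad.
Only numpy, scipy, OpenCV 4.12 (cv2) and the standard library are available. Lean on these libraries where they do the work, as an engineer would, in place of code of your own. Each camera call takes 0.05 s, during which the arm holds its last target. There are 200 camera calls.

## Working session

There is one attempt and no reset: what is moved stays moved. The work goes in short steps, Python scripts to look and compute and a tool call to move; the robot and the scene stay as the last step left them, time stands still between calls to the robot, and variables do not carry over. Pictures are saved under pics/ and viewed, at most 14 in all, crops included, and the job is handed in when it is done.

Besides the shell and the picture viewer there is one more tool, called after ">>>" as name(argument=value, ...), one argument or row to a line, values as JSON. step_arm: Moves the arm, as the interface text tells. Its arguments: {"type":"object","properties":{"deltas":{"type":"array","items":{"type":"array"}}},"required":["deltas"]}

```bash
mkdir -p pics; ls
python3 - <<'E'
from workcell import *
import cv2,pickle
d={}
for n in("scene","top","wrist"):
    im=get_image(n);d[n]=im
    cv2.imwrite(f"pics/{n}0.png",im["pixels"][:,:,::-1]);print(n,im["fx"],im["cx"],im["cy"],im["T"].round(3).tolist())
pickle.dump(d,open("im0.pkl","wb"));print(get_obs())
E
```

```text
pics
scene 359.79406700627084 254.79841507060868 187.88167447182877 [[0.891, -0.293, 0.347, 242.776], [-0.454, -0.609, 0.651, -482.183], [0.021, -0.738, -0.675, 763.009], [0.0, 0.0, 0.0, 1.0]]
top 382.2527778128898 262.39268374729403 184.21226866187845 [[-0.022, -0.997, 0.074, 536.063], [-1.0, 0.021, -0.007, 172.373], [0.005, -0.074, -0.997, 1100.128], [0.0, 0.0, 0.0, 1.0]]
wrist 316.6607817032262 256.3300258759629 187.21983745240627 [[0.23, 0.938, 0.261, 70.889], [0.973, -0.221, -0.064, 624.162], [-0.002, 0.269, -0.963, 383.126], [0.0, 0.0, 0.0, 1.0]]
{'t': 0.15, 'qpos': array([ 1.32002419e+00,  4.23693185e-01,  1.63049587e+00, -2.62978777e-05,
        1.08859948e+00, -1.90120493e-02]), 'qvel': array([ 0.00136302, -0.00191172, -0.00380255,  0.00061514, -0.00189336,
       -0.00017747]), 'joint_torque': array([-2.80996738e-05, -5.44987249e+01, -2.73915339e+01,  6.43604365e-02,
        2.04172754e-02, -3.17666149e-05]), 'ee_pos': array([143.43965047, 607.87657557, 222.07015813]), 'orientation': array([-3.63198659e-01, -3.12038815e+00,  1.86625719e-03]), 'ft_force': array([ 0.51021754,  0.47830086, -0.15654638]), 'moment': array([ 0.00038596, -0.05918305,  0.04142831]), 'grasp_force': 0.0, 'width': 87.7099697043035}
```

View pics/top0.png

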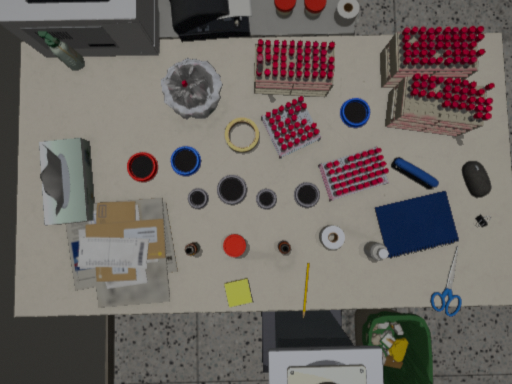

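View pics/scene0.png

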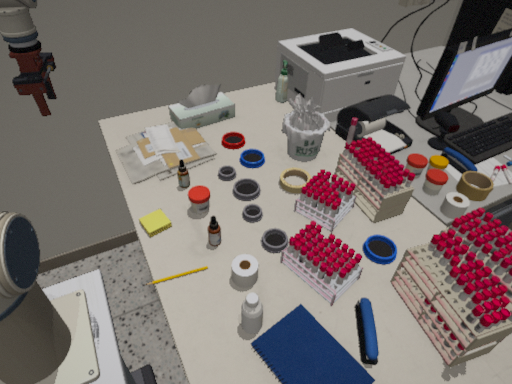

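The top view shows the stands at about (198,198) narrow, (232,189) wide, (266,198) narrow and (307,195) middle. The droppers are at (193,249) and (284,247), the cup at (235,245), the label roll at (332,237) and the white bottle at (378,253). The scene view agrees.

Run:
```python
import cv2,pickle,numpy as np
d=pickle.load(open("im0.pkl","rb"))
t=d["top"]["pixels"][:,:,::-1]
cv2.imwrite("pics/c1.png",cv2.resize(t[170:280,170:400],None,fx=3.4,fy=3.4,interpolation=cv2.INTER_CUBIC))
s=d["scene"]["pixels"][:,:,::-1]
cv2.imwrite("pics/c2.png",cv2.resize(s[150:345,165:400],None,fx=3,fy=3,interpolation=cv2.INTER_CUBIC))
```

```text
(no output)
```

View pics/c1.png

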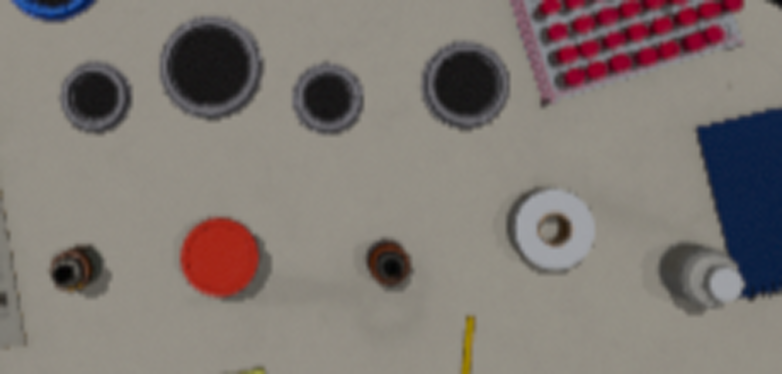

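View pics/c2.png

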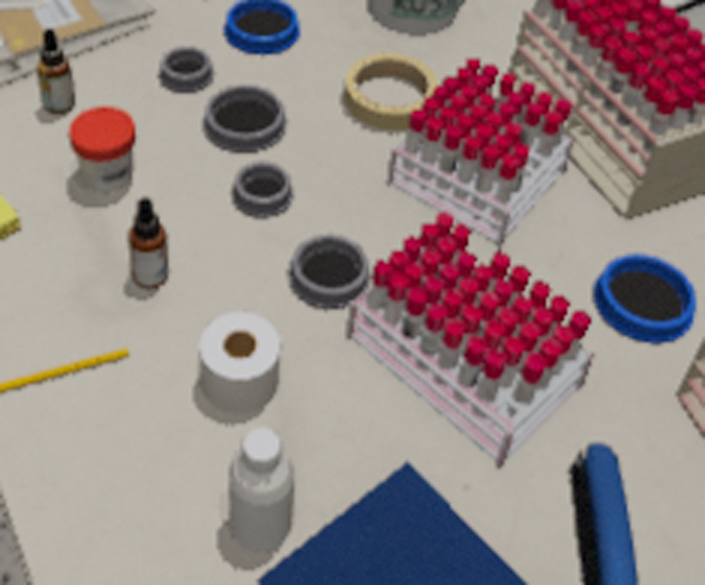

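Both crops fit: dark discs in grey collars, red lid, black teats, bottle cap at top crop (724,284). I'll measure these with masks in both views.

```bash
cat > h.py <<'E'
import cv2,pickle,numpy as np
def ray(im,uv,z):
    T=im["T"];d=T[:3,:3]@np.array([(uv[0]-im["cx"])/im["fx"],(uv[1]-im["cy"])/im["fy"],1]);o=T[:3,3]
    return (o+d*(z-o[2])/d[2])
def proj(im,p):
    c=np.linalg.inv(im["T"])@np.r_[p,1];return np.array([im["cx"]+im["fx"]*c[0]/c[2],im["cy"]+im["fy"]*c[1]/c[2]])
def blob(im,kind,uv,r,thr=60):
    "blob of a kind nearest to uv: centroid, area, bbox"
    p=im["pixels"].astype(int);R,G,B=p[...,0],p[...,1],p[...,2]
    m={"dark":p.max(2)<thr,"red":(R>110)&(R>2*G)&(R>2*B),"white":p.min(2)>thr}[kind].astype(np.uint8)
    w=np.zeros_like(m);cv2.circle(w,(int(uv[0]),int(uv[1])),r,1,-1);m&=w
    n,l,s,c=cv2.connectedComponentsWithStats(m)
    if n<2:return None
    k=1+np.argmax(s[1:,4]);return c[k],s[k]
E
python3 - <<'E'
from h import *
d=pickle.load(open("im0.pkl","rb"));t,s=d["top"],d["scene"]
def go(n,kind,z,uv,r,suv,sr,thr=60):
    for nm,im,q,rr in(("top",t,uv,r),("scene",s,suv,sr)):
        b=blob(im,kind,q,rr,thr)
        if b is None:print(n,nm,None);continue
        print(n,nm,b[0].round(1),b[1],ray(im,b[0],z).round(1))
C=lambda x,y:(165+x/3,150+y/3)
go("n1","dark",12.5,(198,198),14,C(187,70),10)
go("wide","dark",12.5,(232,189),18,C(245,118),16)
go("n2","dark",12.5,(266,198),14,C(262,187),11)
go("mid","dark",12.5,(307,195),17,C(329,268),15)
go("cup","red",62,(235,245),20,C(102,130),15)
go("drL","dark",80,(190,250),8,C(50,70),12)
go("drR","dark",80,(285,247),8,C(146,225),12)
go("cap","white",110,(383,253),9,C(262,450),9,165)
for n,uv,suv in(("tipL",(170+66/3.4,170+273/3.4),C(49,35)),("tipR",(170+391/3.4,170+267/3.4),C(145,204)),("capt",(170+725/3.4,170+284/3.4),C(262,442))):
    A=ray(t,uv,102 if n[0]=='t' else 110);B=ray(s,suv,102 if n[0]=='t' else 110);print(n,A,B)
# expected collar appearance check
print([ray(t,q,5).round(0)[:2] for q in((320,195),(385,185),(326,160))])
E
```

```text
n1 top [196.9 197.6] [190 191  15  14 165] [582.8 351.9  12.5]
n1 scene [226.7 170.6] [221 167  12   7  48] [584.6 355.8  12.5]
wide top [231.  188.8] [219 177  24  24 440] [605.8 254.9  12.5]
wide scene [246.5 187.1] [236 180  22  14 204] [607.6 256.1  12.5]
n2 top [265.9 198.3] [259 192  14  14 154] [576.5 156.   12.5]
n2 scene [253.  211.3] [247 207  13   8  65] [579.  154.8  12.5]
mid top [306.8 194. ] [298 185  19  19 284] [586.3  39.1  12.5]
mid scene [275.  238.2] [266 230  19  16 207] [587.3  40.   12.5]
cup top [234.2 245.2] [223 234  23  23 410] [450.3 244.8  62. ]
cup scene [198.6 193.5] [188 186  22  17 270] [449.7 241.9  62. ]
drL top [191.8 249.3] [186 243  13  11  71] [443.8 355.5  80. ]
drL scene [182.1 169.6] [179 168   7   4  22] [436.6 341.1  80. ]
drR top [284.5 248. ] [280 244   9   9  66] [441.7 110.8  80. ]
drR scene [213.2 223.9] [210 217   8  13  75] [438.5 102.2  80. ]
cap top None
cap scene [251.3 297. ] [244 291  15  13 124] [ 424.4 -140.1  110. ]
tipL [443.24071808 357.79466588 102.        ] [440.15220102 350.6238856  102.        ]
tipR [442.27499417 110.79033963 102.        ] [439.7191546 101.282299  102.       ]
capt [ 424.72464765 -140.5661928   110.        ] [ 425.93623752 -141.67577092  110.        ]
[array([583.,   0.]), array([ 608., -188.]), array([684., -20.])]
```

>>> step_arm(
  deltas=[
    [[-0.99,-0.48,0],[0,0,0.893],1],
    [[-0.99,-0.48,0],[0,0,0.893],1],
    [[-0.99,-0.48,0],[0,0,0.893],1],
    [[-0.99,-0.48,0],[0,0,0.893],1],
    [[-0.99,-0.48,0],[0,0,0.893],1],
    [[-0.99,-0.48,0],[0,0,0.893],1],
    [[-0.99,-0.48,0],[0,0,0.893],1],
    [[-0.99,-0.48,0],[0,0,0.893],1],
    [[-0.99,-0.48,0],[0,0,0.893],1],
    [[-0.99,-0.48,0],[0,0,0.893],1],
    [[-0.99,-0.48,0],[0,0,0.893],1],
    [[-0.99,-0.48,0],[0,0,0.893],1],
    [[-0.99,-0.48,0],[0,0,0.893],1],
  ],
)

```text
t: 1.23
ee_pos: [399.5, 399.7, 222.5]
orientation: [2.219, 2.224, -0.001]
ft_force: [0.2, 0.6, -0.1]
width: 87.5
grasp_force: 0.0
```

>>> step_arm(
  deltas=[
    [[-0.9,0.08,0],[0,0,0],1],
    [[-0.9,0.08,0],[0,0,0],1],
    [[-0.9,0.08,0],[0,0,0],1],
    [[-0.9,0.08,0],[0,0,0],1],
    [[-0.9,0.08,0],[0,0,0],1],
    [[-0.9,0.08,0],[0,0,0],1],
    [[-0.9,0.08,0],[0,0,0],1],
    [[-0.9,0.08,0],[0,0,0],1],
  ],
)

```text
t: 1.9
ee_pos: [423.1, 126.8, 222.7]
orientation: [2.222, 2.22, -0.001]
ft_force: [-0.1, 0.9, 0.5]
width: 87.8
grasp_force: 0.0
```

>>> step_arm(
  deltas=[
    [[-0.9,0,0.15],[0,0,0],1],
    [[-0.9,0,0.15],[0,0,0],1],
    [[-0.9,0,0.15],[0,0,0],1],
    [[-0.9,0,0.15],[0,0,0],1],
    [[-0.9,0,0.15],[0,0,0],1],
    [[-0.9,0,0.15],[0,0,0],1],
    [[-0.9,0,0.15],[0,0,0],1],
    [[-0.9,0,0.15],[0,0,0],1],
    [[-0.9,0,0.15],[0,0,0],1],
  ],
)

```text
t: 2.65
ee_pos: [423.4, -140.4, 177.4]
orientation: [-2.222, -2.22, -0.0]
ft_force: [0.1, 0.1, 0.1]
width: 87.9
grasp_force: 0.0
```

Run:
```python
from workcell import *
from h import *
d={n:get_image(n) for n in("wrist","top")}
pickle.dump(d,open("im1.pkl","wb"))
w=d["wrist"];print(get_obs()["ee_pos"],get_obs()["ft_force"])
v=w["pixels"][:,:,::-1].copy()
for z in(0,71,110):
    u=proj(w,(425,-141,z));print(z,u);cv2.circle(v,tuple(int(a) for a in u),3,(0,0,255),1)
cv2.imwrite("pics/w1.png",v)
```

```text
[ 423.42606684 -139.06684203  177.6658164 ] [-0.63756314  0.61252894 -0.02782458]
0 [258.87708479 168.46155388]
71 [259.42094859 185.66041435]
110 [259.85162205 199.27980366]
```

View pics/w1.png

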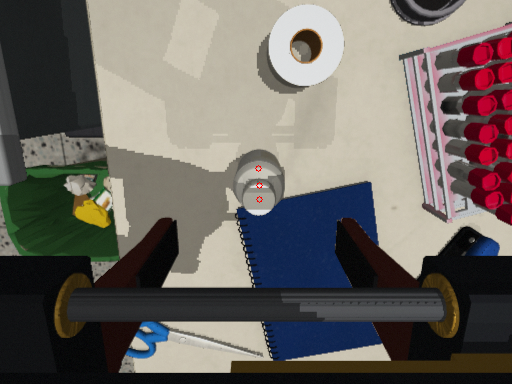

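The marks projected at (425,-141) fall on the bottle axis (cap at (259,198), body at (259,175)), so the position holds. Descending to grip.

>>> step_arm(
  deltas=[
    [[-0.003,0.005,0.2],[0,0,0],1],
    [[-0.003,0.005,0.35],[0,0,0],1],
    [[-0.003,0.005,0.44],[0,0,0],1],
    [[-0.003,0.005,0.465],[0,0,0],1],
    [[-0.003,0.005,0.465],[0,0,0],1],
    [[-0.003,0.005,0.465],[0,0,0],1],
    [[-0.003,0.005,0.465],[0,0,0],-1],
    [[-0.003,0.005,0.465],[0,0,0],-1],
    [[-0.003,0.005,0.465],[0,0,0],-1],
    [[-0.003,0.005,0.465],[0,0,0],-1],
    [[-0.003,0.005,0.465],[0,0,0],-1],
    [[-0.003,0.005,0.465],[0,0,0],-1],
    [[-0.003,0.005,0.465],[0,0,0],-1],
    [[-0.003,0.005,0.465],[0,0,0],-1],
  ],
)

```text
t: 3.92
ee_pos: [425.0, -141.2, 38.5]
orientation: [2.222, 2.22, 0.0]
ft_force: [-0.5, 0.2, 6.5]
width: 45.3
grasp_force: 30.0
```

>>> step_arm(
  deltas=[
    [[0,0,-0.08],[0,0,0],-1],
    [[0,0,-0.2],[0,0,0],-1],
    [[0,0,-0.33],[0,0,0],-1],
    [[0,0,-0.4],[0,0,0],-1],
    [[0.05,0.04,-0.4],[0,0,0],-1],
    [[0.15,0.13,-0.4],[0,0,0],-1],
    [[0.25,0.22,-0.4],[0,0,0],-1],
    [[0.35,0.31,-0.4],[0,0,0],-1],
    [[0.44,0.39,-0.4],[0,0,0],-1],
    [[0.52,0.47,-0.4],[0,0,0],-1],
    [[0.58,0.52,-0.4],[0,0,0],-1],
    [[0.602,0.539,-0.4],[0,0,0],-1],
    [[0.602,0.539,-0.4],[0,0,0],-1],
    [[0.602,0.539,-0.4],[0,0,0],-1],
  ],
)

```text
t: 5.08
ee_pos: [585.5, 39.2, 157.5]
orientation: [-2.221, -2.221, 0.002]
ft_force: [-0.7, -0.0, -1.4]
width: 45.1
grasp_force: 30.0
```

Run:
```python
from workcell import *
from h import *
d={n:get_image(n) for n in("wrist","top","scene")}
pickle.dump(d,open("im2.pkl","wb"))
o=get_obs();e=o["ee_pos"];print(e,o["ft_force"],o["width"])
w=d["wrist"]
v=w["pixels"][:,:,::-1].copy()
for p in((586.7,39.5,12.5),(e[0],e[1],e[2]-38),(e[0],e[1],e[2]+72)):
    u=proj(w,p);print(u);cv2.circle(v,tuple(int(a) for a in u),3,(255,0,255),1)
print(blob(w,"dark",proj(w,(586.7,39.5,12.5)),35))
s=d["scene"]["pixels"][130:290,190:350,::-1]
cv2.imwrite("pics/w2.png",np.hstack([v,cv2.resize(s,(384,384))])[:, :896]) 
cv2.imwrite("pics/w2.png",cv2.resize(cv2.imread("pics/w2.png"),(796,341)))
```

```text
[585.36075206  38.33356601 157.97844895] [ 0.51772555  0.41934043 -0.55457581] 45.040022730984155
[258.9335752  174.33287658]
[257.80368936 213.25417662]
[258.47955199 328.82865343]
(array([255.7456299 , 168.61301989]), array([ 227,  148,   59,   43, 1659], dtype=int32))
```

View pics/w2.png

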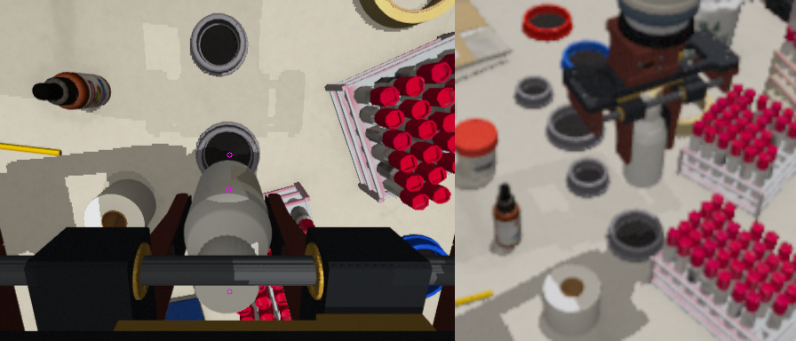

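Run:
```python
from h import *
d=pickle.load(open("im2.pkl","rb"));w=d["wrist"]
print(ray(w,(256.3,148),20),ray(w,(256.3,165),12.5),"want y",68)
p=w["pixels"].max(2);
for r in (150,155,160,165,170,175):
    c=np.where(p[r,215:300]<60)[0]+215;print(r,c.min(),c.max(),end="; ")
print();print(p[135:150,256])
# n2 in full view, expected 577.5,155.5
b=blob(w,"dark",proj(w,(577.5,155.5,12.5)),32);print(b,ray(w,b[0],12.5))
b=blob(d["top"],"dark",(266,198),14);print(ray(d["top"],b[0],12.5))
print(w["T"][:3,3])
```

```text
[584.09500972  66.87194227  20.        ] [584.08234617  48.93432189  12.5       ] want y 68
150 232 279; 155 227 274; 160 235 279; 165 232 282; 170 228 284; 175 227 285; 
[195 178 121 135 127  91  40  60  99 123 139 130 115  73  29]
(array([246.11585366,  47.15133038]), array([ 221,   22,   49,   51, 1804], dtype=int32)) [574.94748685 156.15012162  12.5       ]
[576.41995173 156.1086986   12.5       ]
[584.83444925 112.09772892 318.6211361 ]
```

>>> step_arm(
  deltas=[
    [[0,0,0.1],[0,0,0],-1],
    [[0,0,0.2],[0,0,0],-1],
    [[0,0,0.28],[0,0,0],-1],
    [[0,0,0.32],[0,0,0],-1],
    [[0,0,0.34],[0,0,0],-1],
    [[0,0,0.36],[0,0,0],-1],
    [[0,0,0.375],[0,0,0],-1],
    [[0,0,0.383],[0,0,0],-1],
    [[0,0,0.383],[0,0,0],-1],
    [[0,0,0.383],[0,0,0],-1],
  ],
)

```text
t: 6.07
ee_pos: [587.1, 39.5, 44.0]
orientation: [2.221, 2.22, 0.001]
ft_force: [0.5, -0.1, 0.5]
width: 45.0
grasp_force: 30.0
```

>>> step_arm(
  deltas=[
    [[0,0,0.003],[0,0,0],-1],
    [[0,0,0.005],[0,0,0],-1],
    [[0,0,0.005],[0,0,0],-1],
  ],
)

```text
t: 6.32
ee_pos: [587.2, 39.6, 43.5]
orientation: [2.221, 2.22, 0.002]
ft_force: [-3.5, -0.0, 10.8]
width: 45.0
grasp_force: 30.0
```

>>> step_arm(
  deltas=[
    [[0,0,-0.003],[0,0,0],-1],
    [[0,0,-0.003],[0,0,0],0.6],
    [[0,0,-0.003],[0,0,0],0.6],
    [[0,0,-0.003],[0,0,0],0.6],
    [[0,0,-0.003],[0,0,0],0.6],
    [[0,0,-0.003],[0,0,0],0.6],
    [[0,0,-0.003],[0,0,0],0.6],
    [[0,0,-0.1],[0,0,0],0.6],
    [[0,0,-0.23],[0,0,0],0.6],
    [[0,0,-0.36],[0,0,0],0.6],
    [[0,0,-0.48],[0,0,0],1],
    [[0.1,-0.06,-0.48],[0,0,0],1],
    [[0.2,-0.13,-0.48],[0,0,0],1],
    [[0.3,-0.2,-0.48],[0,0,0],1],
    [[0.4,-0.27,-0.48],[0,0,0],1],
    [[0.5,-0.34,-0.48],[0,0,0],1],
    [[0.6,-0.4,-0.48],[0,0,0],1],
    [[0.68,-0.45,-0.48],[0,0,0],1],
    [[0.68,-0.45,-0.48],[0,0,0],1],
  ],
)

```text
t: 7.9
ee_pos: [449.1, 246.7, 185.8]
orientation: [-2.217, -2.224, 0.0]
ft_force: [-0.3, -0.5, 0.6]
width: 87.8
grasp_force: 0.0
```

Run:
```python
from workcell import *
from h import *
d={n:get_image(n) for n in("wrist","top","scene")}
pickle.dump(d,open("im3.pkl","wb"))
o=get_obs();e=o["ee_pos"];print(e,o["ft_force"],o["width"])
w=d["wrist"];b=blob(w,"red",proj(w,(450,243,62)),60);print(b,ray(w,b[0],63))
f=lambda n,a,c,e,g:cv2.resize(d[n]["pixels"][a:c,e:g,::-1],(384,384))
cv2.imwrite("pics/w3.png",np.hstack([f("top",160,240,270,350),f("scene",160,290,220,350)]))
```

```text
[451.70332866 243.61569982 185.81053345] [ 0.46476651 -0.15881495  0.21959635] 87.67879003707984
(array([257.51941458, 182.02538829]), array([ 225,  150,   66,   65, 3348], dtype=int32)) [449.05195408 245.09207751  63.        ]
```

View pics/w3.png

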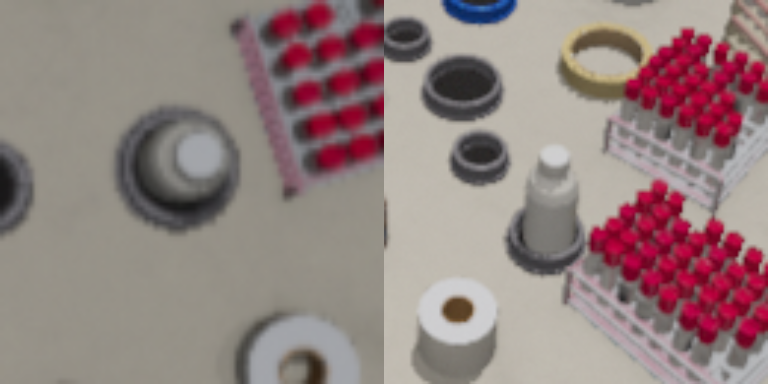

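The bottle stands upright, seated in the middle stand (top crop (180,165), scene crop (550,210)). Cup next, at (450,245).

>>> step_arm(
  deltas=[
    [[0.004,-0.006,0.13],[0,0,0],1],
    [[0.004,-0.006,0.26],[0,0,0],1],
    [[0.004,-0.006,0.38],[0,0,0],1],
    [[0.004,-0.006,0.46],[0,0,0],1],
    [[0.004,-0.006,0.493],[0,0,0],1],
    [[0.004,-0.006,0.493],[0,0,0],1],
    [[0.004,-0.006,0.493],[0,0,0],1],
    [[0.004,-0.006,0.493],[0,0,0],-1],
    [[0.004,-0.006,0.493],[0,0,0],-1],
    [[0.004,-0.006,0.493],[0,0,0],-1],
    [[0.004,-0.006,0.493],[0,0,0],-1],
    [[0.004,-0.006,0.493],[0,0,0],-1],
    [[0.004,-0.006,0.493],[0,0,0],-1],
  ],
)

```text
t: 9.13
ee_pos: [450.4, 245.1, 38.8]
orientation: [2.221, 2.221, 0.002]
ft_force: [-0.5, -0.5, 7.3]
width: 60.9
grasp_force: 30.0
```

>>> step_arm(
  deltas=[
    [[0,0,-0.08],[0,0,0],-1],
    [[0,0,-0.2],[0,0,0],-1],
    [[0,0,-0.27],[0,0,0],-1],
    [[0,0.06,-0.3],[0,0,0],-1],
    [[0.01,0.15,-0.3],[0,0,0],-1],
    [[0.02,0.26,-0.3],[0,0,0],-1],
    [[0.03,0.37,-0.3],[0,0,0],-1],
    [[0.035,0.47,-0.3],[0,0,0],-1],
    [[0.035,0.52,-0.3],[0,0,0],-1],
    [[0.035,0.52,-0.3],[0,0,0],-1],
    [[0.035,0.52,-0.3],[0,0,0],-1],
    [[0.035,0.52,-0.3],[0,0,0],-1],
  ],
)

```text
t: 10.13
ee_pos: [604.4, 255.0, 127.4]
orientation: [-2.221, -2.22, 0.003]
ft_force: [-0.3, -0.4, -0.1]
width: 60.8
grasp_force: 30.0
```

Run:
```python
from workcell import *
from h import *
d={n:get_image(n) for n in("wrist",)}
pickle.dump(d,open("im4.pkl","wb"))
o=get_obs();e=o["ee_pos"];print(e,o["ft_force"],o["width"])
w=d["wrist"];b=blob(w,"dark",proj(w,(606.5,255.3,12.5)),40);print(b)
s=b[1];print(ray(w,(s[0]+s[2]/2,s[1]),20), "want y 290")
cv2.imwrite("pics/w4.png",w["pixels"][:,:,::-1])
```

```text
[604.28728663 255.02295653 127.56042112] [1.07542787 0.01838623 0.50382813] 61.106443473892256
(array([258.60082493, 169.4147571 ]), array([ 221,  148,   76,   53, 2182], dtype=int32))
[605.4361071  287.16498566  20.        ] want y 290
```

View pics/w4.png

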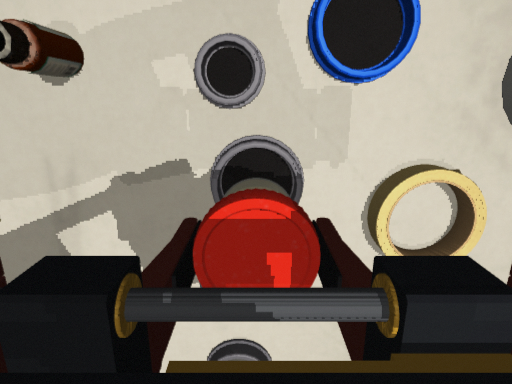

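The stand is centred under the cup at (257,180) in the wrist view. Lowering.

>>> step_arm(
  deltas=[
    [[-0.003,0.003,0.08],[0,0,0],-1],
    [[-0.003,0.003,0.17],[0,0,0],-1],
    [[-0.003,0.003,0.22],[0,0,0],-1],
    [[-0.003,0.003,0.25],[0,0,0],-1],
    [[-0.003,0.003,0.27],[0,0,0],-1],
    [[-0.003,0.003,0.28],[0,0,0],-1],
    [[-0.003,0.003,0.286],[0,0,0],-1],
    [[-0.003,0.003,0.286],[0,0,0],-1],
    [[-0.003,0.003,0.286],[0,0,0],-1],
  ],
)

```text
t: 10.93
ee_pos: [606.7, 254.5, 43.9]
orientation: [-2.222, -2.221, -0.0]
ft_force: [-4.1, -0.6, 7.2]
width: 60.7
grasp_force: 30.0
```

>>> step_arm(
  deltas=[
    [[0,0,-0.002],[0,0,0],1],
    [[0,0,-0.002],[0,0,0],1],
    [[0,0,-0.002],[0,0,0],1],
    [[0,0,-0.002],[0,0,0],1],
    [[0,0,-0.002],[0,0,0],1],
    [[0,0,-0.002],[0,0,0],1],
    [[0,0,-0.1],[0,0,0],1],
    [[0,0,-0.23],[0,0,0],1],
    [[0,0,-0.36],[0,0,0],1],
    [[0,0,-0.48],[0,0,0],1],
    [[-0.08,-0.09,-0.48],[0,0,0],1],
    [[-0.16,-0.18,-0.48],[0,0,0],1],
    [[-0.24,-0.27,-0.48],[0,0,0],1],
    [[-0.32,-0.36,-0.48],[0,0,0],1],
    [[-0.4,-0.45,-0.48],[0,0,0],1],
    [[-0.478,-0.553,-0.48],[0,0,0],1],
    [[-0.478,-0.553,-0.48],[0,0,0],1],
    [[-0.478,-0.553,-0.48],[0,0,0],1],
  ],
)

```text
t: 12.43
ee_pos: [439.6, 110.1, 186.3]
orientation: [-2.224, -2.219, 0.0]
ft_force: [0.4, 0.8, -0.2]
width: 88.0
grasp_force: 0.0
```

Run:
```python
from workcell import *
from h import *
d={n:get_image(n) for n in("wrist","scene","top")}
pickle.dump(d,open("im5.pkl","wb"))
o=get_obs();e=o["ee_pos"];print(e,o["ft_force"],o["width"])
w=d["wrist"]
v=w["pixels"][:,:,::-1].copy()
for z in(0,55,102):
    u=proj(w,(441,111,z));print(z,u);cv2.circle(v,tuple(int(a) for a in u),2,(255,0,255),1)
f=lambda n,a,c,e,g:cv2.resize(d[n]["pixels"][a:c,e:g,::-1],(390,390))
cv2.imwrite("pics/w5.png",np.hstack([cv2.resize(v[90:290,160:360],(390,390)),f("scene",120,250,200,330)]))
```

```text
[442.37291536 111.58011441 186.52796235] [ 0.32312983 -0.30765551 -0.11277273] 87.85717270455315
0 [258.63407849 165.36991471]
55 [258.99623479 177.13615673]
102 [259.42457683 191.05273414]
```

View pics/w5.png

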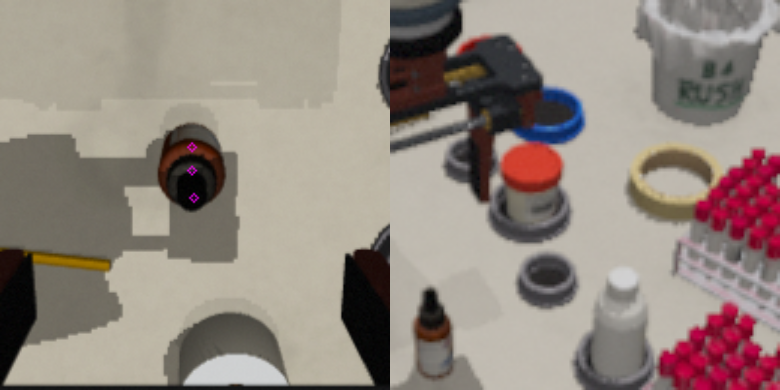

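The cup is seated in the wide stand (scene crop (530,185)). The dropper axis matches my marks at (192,147–198) in the wrist crop; y is perhaps 1–2 mm less.

>>> step_arm(
  deltas=[
    [[-0.005,0,0.13],[0,0,0],1],
    [[-0.005,0,0.26],[0,0,0],1],
    [[-0.005,0,0.38],[0,0,0],1],
    [[-0.005,0,0.48],[0,0,0],1],
    [[-0.005,0,0.52],[0,0,0],1],
    [[-0.005,0,0.53],[0,0,0],1],
    [[-0.005,0,0.53],[0,0,0],1],
    [[-0.005,0,0.53],[0,0,0],-1],
    [[-0.005,0,0.53],[0,0,0],-1],
    [[-0.005,0,0.53],[0,0,0],-1],
    [[-0.005,0,0.53],[0,0,0],-1],
    [[-0.005,0,0.53],[0,0,0],-1],
    [[-0.005,0,0.53],[0,0,0],-1],
    [[-0.005,0,0.53],[0,0,0],-1],
    [[-0.005,0,0.53],[0,0,0],-1],
    [[-0.005,0,0.53],[0,0,0],-1],
  ],
)

```text
t: 13.92
ee_pos: [440.8, 109.5, 27.1]
orientation: [2.222, 2.221, 0.0]
ft_force: [-0.2, -0.3, 1.1]
width: 32.0
grasp_force: 30.1
```

>>> step_arm(
  deltas=[
    [[0,0,-0.08],[0,0,0],-1],
    [[0,0,-0.2],[0,0,0],-1],
    [[0,0,-0.3],[0,0,0],-1],
    [[0.02,0.06,-0.33],[0,0,0],-1],
    [[0.05,0.16,-0.33],[0,0,0],-1],
    [[0.09,0.26,-0.33],[0,0,0],-1],
    [[0.12,0.36,-0.33],[0,0,0],-1],
    [[0.145,0.42,-0.33],[0,0,0],-1],
    [[0.154,0.45,-0.33],[0,0,0],-1],
    [[0.154,0.45,-0.33],[0,0,0],-1],
    [[0.154,0.45,-0.33],[0,0,0],-1],
    [[0.154,0.45,-0.33],[0,0,0],-1],
  ],
)

```text
t: 14.92
ee_pos: [574.0, 155.0, 125.5]
orientation: [-2.221, -2.22, 0.003]
ft_force: [-0.2, -0.9, -1.0]
width: 32.0
grasp_force: 30.0
```

Run:
```python
from workcell import *
from h import *
d={n:get_image(n) for n in("wrist",)}
pickle.dump(d,open("im6.pkl","wb"))
o=get_obs();e=o["ee_pos"];print(e,o["ft_force"],o["width"])
w=d["wrist"];b=blob(w,"dark",proj(w,(576,155.8,12.5)),26);print(b)
v=w["pixels"][:,:,::-1].copy()
for p in((576,155.8,20),(e[0],e[1],e[2]-27)):
    u=proj(w,p);print(u);cv2.circle(v,tuple(int(a) for a in u),2,(255,0,255),1)
# far rim of the bore (+y) should be at y 177.3, outer edge of collar 183.3
u=[proj(w,(576,155.8+r,20))[1] for r in(21.5,27.5)];print(u)
cv2.imwrite("pics/w6.png",cv2.resize(v[90:290,160:360],(500,500)))
```

```text
[574.09857857 155.01131868 125.72002309] [-0.13253981  0.55582695  0.2110251 ] 32.03200867074818
(array([258.96358543, 181.38795518]), array([ 234,  162,   50,   41, 1428], dtype=int32))
[260.1966324  184.23392598]
[258.29432269 217.90188093]
[np.float64(159.92591907563883), np.float64(152.95461312242978)]
```

View pics/w6.png

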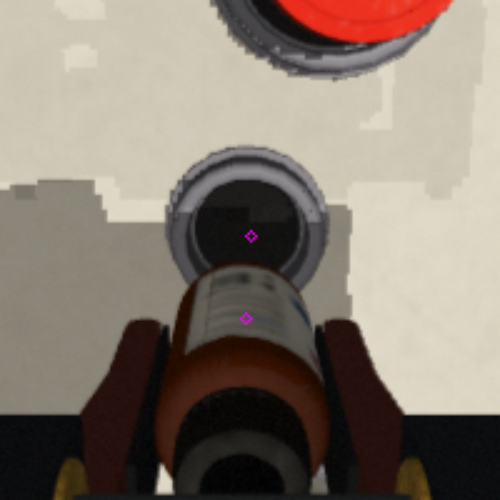

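The stand centre, crop (248,230), lies on the bottle's axis within about 1 mm. Lowering.

>>> step_arm(
  deltas=[
    [[0,-0.003,0.08],[0,0,0],-1],
    [[0,-0.003,0.17],[0,0,0],-1],
    [[0,-0.003,0.23],[0,0,0],-1],
    [[0,-0.003,0.26],[0,0,0],-1],
    [[0,-0.003,0.28],[0,0,0],-1],
    [[0,-0.003,0.3],[0,0,0],-1],
    [[0,-0.003,0.31],[0,0,0],-1],
    [[0,-0.003,0.316],[0,0,0],-1],
    [[0,-0.003,0.316],[0,0,0],-1],
    [[0,-0.003,0.316],[0,0,0],-1],
  ],
)

```text
t: 15.8
ee_pos: [575.5, 155.8, 32.2]
orientation: [2.221, 2.22, 0.002]
ft_force: [-1.1, -0.1, 1.2]
width: 31.8
grasp_force: 30.0
```

>>> step_arm(
  deltas=[
    [[0,0,0.003],[0,0,0],-1],
    [[0,0,0.003],[0,0,0],0.4],
    [[0,0,0.003],[0,0,0],0.4],
    [[0,0,0.003],[0,0,0],0.4],
    [[0,0,0.003],[0,0,0],0.4],
    [[0,0,0.003],[0,0,0],0.4],
    [[0,0,0.003],[0,0,0],0.4],
    [[0,0,-0.1],[0,0,0],0.4],
    [[0,0,-0.23],[0,0,0],0.4],
    [[0,0,-0.36],[0,0,0],1],
    [[0,0,-0.51],[0,0,0],1],
    [[0.1,-0.07,-0.51],[0,0,0],1],
    [[0.2,-0.14,-0.51],[0,0,0],1],
    [[0.3,-0.21,-0.51],[0,0,0],1],
    [[0.4,-0.28,-0.51],[0,0,0],1],
    [[0.5,-0.35,-0.51],[0,0,0],1],
    [[0.6,-0.41,-0.51],[0,0,0],1],
    [[0.67,-0.44,-0.51],[0,0,0],1],
    [[0.67,-0.44,-0.51],[0,0,0],1],
    [[0.67,-0.44,-0.51],[0,0,0],1],
  ],
)

```text
t: 17.47
ee_pos: [442.4, 357.5, 184.2]
orientation: [2.219, 2.224, -0.0]
ft_force: [0.6, -0.7, -0.4]
width: 87.6
grasp_force: 0.0
```

Run:
```python
from workcell import *
from h import *
d={n:get_image(n) for n in("wrist","scene","top")}
pickle.dump(d,open("im7.pkl","wb"))
o=get_obs();e=o["ee_pos"];print(e,o["ft_force"],o["width"])
w=d["wrist"]
v=w["pixels"][:,:,::-1].copy()
for z in(0,55,102):
    u=proj(w,(443,356,z));print(z,u);cv2.circle(v,tuple(int(a) for a in u),2,(255,0,255),1)
f=lambda n,a,c,e,g:cv2.resize(d[n]["pixels"][a:c,e:g,::-1],(390,390))
cv2.imwrite("pics/w7.png",np.hstack([cv2.resize(v[90:290,160:360],(390,390)),f("scene",150,280,210,340)]))
```

```text
[443.40677064 355.71508094 184.12606482] [ 0.68929399 -0.21013665 -0.37631687] 87.5585774089498
0 [257.88396148 167.79157459]
55 [258.12682905 180.05475799]
102 [258.41451634 194.58103602]
```

View pics/w7.png

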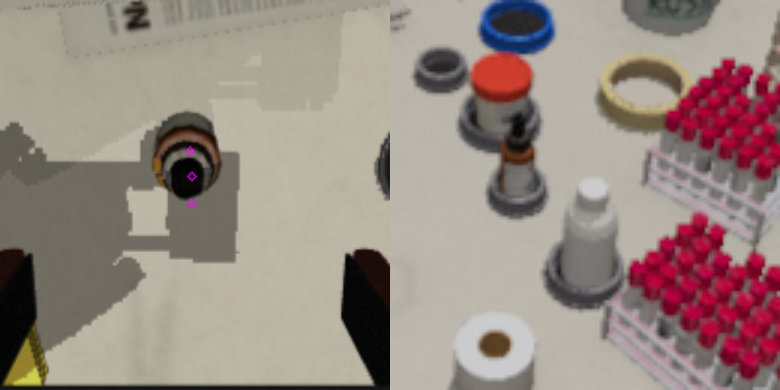

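Run:
```python
from h import *
w=pickle.load(open("im7.pkl","rb"))["wrist"]
v=cv2.resize(w["pixels"][140:205,225:290,::-1],(585,585),interpolation=cv2.INTER_CUBIC)
for y,c in((356,(255,0,255)),(361,(0,255,0))):
  for z,r in((0,16.5),(102,4)):
    q=np.array([(proj(w,(442+r*np.cos(a),y+r*np.sin(a),z))-(225,140))*9 for a in np.linspace(0,6.28,40)]).astype(int)
    cv2.polylines(v,[q],True,c,1)
cv2.imwrite("pics/w8.png",v)
```

```text
(no output)
```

View pics/w8.png

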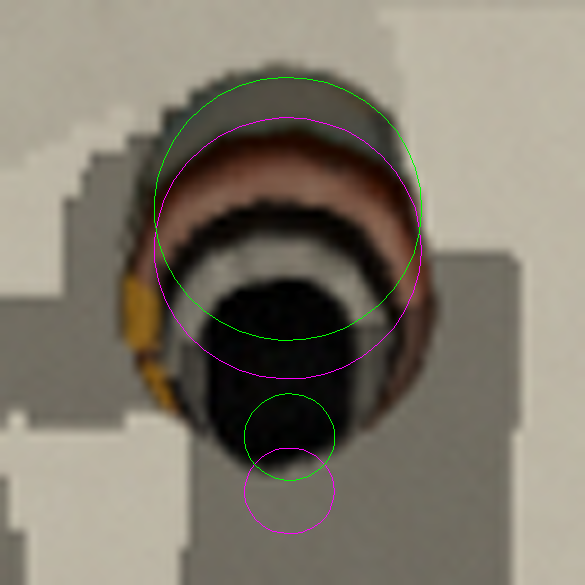

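The dropper base and teat fit x≈441, y≈362 (the green rings lie about 1 mm short); the first dropper stands seated in narrow stand 2.

>>> step_arm(
  deltas=[
    [[0.017,-0.007,0.1],[0,0,0],1],
    [[0.017,-0.007,0.23],[0,0,0],1],
    [[0.017,-0.007,0.36],[0,0,0],1],
    [[0.017,-0.007,0.46],[0,0,0],1],
    [[0.017,-0.007,0.51],[0,0,0],1],
    [[0.017,-0.007,0.524],[0,0,0],1],
    [[0.017,-0.007,0.524],[0,0,0],1],
    [[0.017,-0.007,0.524],[0,0,0],-1],
    [[0.017,-0.007,0.524],[0,0,0],-1],
    [[0.017,-0.007,0.524],[0,0,0],-1],
    [[0.017,-0.007,0.524],[0,0,0],-1],
    [[0.017,-0.007,0.524],[0,0,0],-1],
    [[0.017,-0.007,0.524],[0,0,0],-1],
    [[0.017,-0.007,0.524],[0,0,0],-1],
    [[0.017,-0.007,0.524],[0,0,0],-1],
    [[0.017,-0.007,0.524],[0,0,0],-1],
  ],
)

```text
t: 18.95
ee_pos: [440.9, 361.8, 27.1]
orientation: [2.222, 2.221, 0.0]
ft_force: [0.3, 0.0, -0.2]
width: 32.2
grasp_force: 30.0
```

>>> step_arm(
  deltas=[
    [[0,0,-0.08],[0,0,0],-1],
    [[0,0,-0.2],[0,0,0],-1],
    [[0,0,-0.3],[0,0,0],-1],
    [[0,0.06,-0.33],[0,0,0],-1],
    [[-0.01,0.16,-0.33],[0,0,0],-1],
    [[-0.02,0.27,-0.33],[0,0,0],-1],
    [[-0.029,0.37,-0.33],[0,0,0],-1],
    [[-0.029,0.44,-0.33],[0,0,0],-1],
    [[-0.029,0.472,-0.33],[0,0,0],-1],
    [[-0.029,0.472,-0.33],[0,0,0],-1],
    [[-0.029,0.472,-0.33],[0,0,0],-1],
    [[-0.029,0.472,-0.33],[0,0,0],-1],
    [[-0.029,0.472,-0.33],[0,0,0],-1],
  ],
)

```text
t: 20.03
ee_pos: [580.9, 353.2, 125.9]
orientation: [-2.221, -2.222, 0.002]
ft_force: [-0.4, -0.0, 0.5]
width: 32.3
grasp_force: 30.0
```

Run:
```python
from workcell import *
from h import *
d={n:get_image(n) for n in("wrist",)}
pickle.dump(d,open("im8.pkl","wb"))
o=get_obs();e=o["ee_pos"];print(e,o["ft_force"],o["width"])
w=d["wrist"];b=blob(w,"dark",proj(w,(582.5,353,12.5)),26);print(b)
b=blob(pickle.load(open("im4.pkl","rb"))["wrist"],"dark",(230,70),32);print(ray(pickle.load(open("im4.pkl","rb"))["wrist"],b[0],12.5))
v=cv2.resize(w["pixels"][110:260,185:335,::-1],(600,600),interpolation=cv2.INTER_CUBIC)
for c,z,r,k in(((582.5,353),20,27.5,(255,0,255)),((582.5,353),20,21.5,(255,0,255)),(e[:2],e[2]-27,16.5,(0,255,0))):
    q=np.array([(proj(w,(c[0]+r*np.cos(a),c[1]+r*np.sin(a),z))-(185,110))*4 for a in np.linspace(0,6.28,40)]).astype(int)
    cv2.polylines(v,[q],True,k,1)
cv2.imwrite("pics/w9.png",v)
```

```text
[581.13313064 353.23649659 126.0227742 ] [ 0.13174948  0.3445552  -0.59153363] 31.80743866675445
(array([257.55574324, 181.65118243]), array([ 234,  165,   48,   36, 1184], dtype=int32))
[580.02263725 351.44495445  12.5       ]
```

View pics/w9.png

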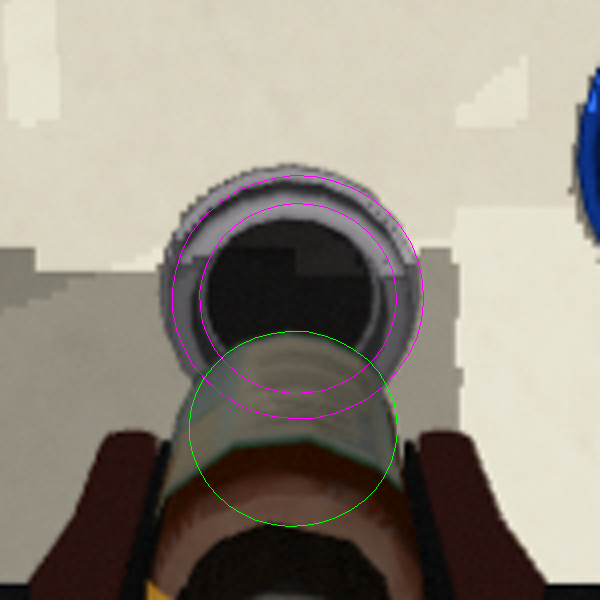

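The bottle matches its ring. The stand's rim sits about 2–3 mm nearer in y and 1.5 mm in x than my mark, so I correct for that while lowering.

>>> step_arm(
  deltas=[
    [[-0.009,-0.005,0.08],[0,0,0],-1],
    [[-0.009,-0.005,0.17],[0,0,0],-1],
    [[-0.009,-0.005,0.23],[0,0,0],-1],
    [[-0.009,-0.005,0.26],[0,0,0],-1],
    [[-0.009,-0.005,0.28],[0,0,0],-1],
    [[-0.009,-0.005,0.3],[0,0,0],-1],
    [[-0.009,-0.005,0.31],[0,0,0],-1],
    [[-0.009,-0.005,0.317],[0,0,0],-1],
    [[-0.009,-0.005,0.317],[0,0,0],-1],
    [[-0.009,-0.005,0.317],[0,0,0],-1],
  ],
)

```text
t: 20.92
ee_pos: [581.6, 350.7, 32.1]
orientation: [2.222, 2.221, 0.002]
ft_force: [-0.6, -0.3, 1.9]
width: 32.2
grasp_force: 30.0
```

>>> step_arm(
  deltas=[
    [[0,0,0.003],[0,0,0],-1],
    [[0,0,0.003],[0,0,0],0.4],
    [[0,0,0.003],[0,0,0],0.4],
    [[0,0,0.003],[0,0,0],0.4],
    [[0,0,0.003],[0,0,0],0.4],
    [[0,0,0.003],[0,0,0],0.4],
    [[0,0,0.003],[0,0,0],0.4],
    [[0,0,-0.1],[0,0,0],0.4],
    [[0,0,-0.23],[0,0,0],0.4],
    [[0,0,-0.36],[0,0,0],1],
    [[0,0,-0.51],[0,0,0],1],
    [[0.2,-0.3,-0.51],[0,0,0],1],
    [[0.3,-0.5,-0.51],[0,0,0],1],
    [[0.3,-0.5,-0.51],[0,0,0],1],
    [[0.3,-0.5,-0.51],[0,0,0],1],
    [[0.3,-0.5,-0.51],[0,0,0],1],
    [[0.3,-0.5,-0.51],[0,0,0],1],
  ],
)

```text
t: 22.33
ee_pos: [428.7, 441.7, 184.1]
orientation: [-2.218, -2.225, 0.0]
ft_force: [0.4, -0.9, 0.4]
width: 87.8
grasp_force: 0.0
```

Run:
```python
from workcell import *
import cv2,numpy as np
f=lambda n,a,c,e,g:cv2.resize(get_image(n)["pixels"][a:c,e:g,::-1],(400,400))
cv2.imwrite("pics/end.png",np.hstack([f("top",120,290,170,340),f("scene",140,270,190,320)]))
o=get_obs();print(o["t"],o["ee_pos"],o["width"],abs(o["qvel"]).max())
```

```text
22.4333 [431.52585629 440.45119611 184.1139737 ] 87.81659214299157 0.030623097244876083
```

View pics/end.png

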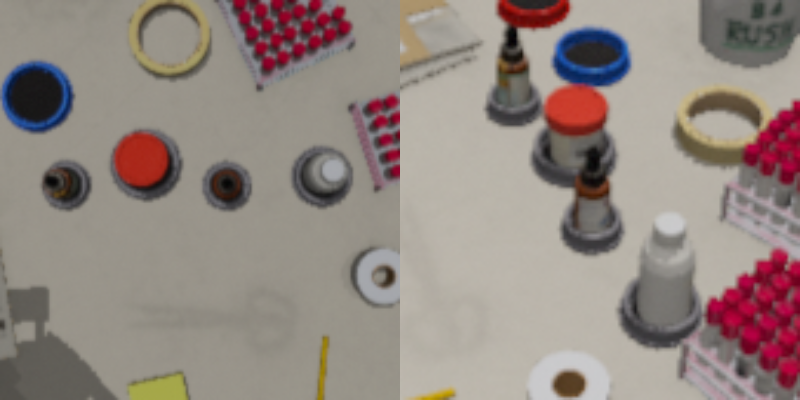

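All four stand upright in their stands: droppers at top crop (65,185) and (227,185), cup at (145,162), bottle at (322,177). The rolls are untouched and the arm is clear.

```bash
python3 -c "
from workcell import *
print(close_job())"
```

```text
the job is handed in; nothing more can be done
None
```

I put all four containers upright on the floors of their stands and let go of them, left both rolls where they were, and handed the job in at about 22 s; no verdict came back.

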